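# Check the sprung hatch of the module enclosure

## Task

The hatch of the grey enclosure is pinned shut by a screwdriver that stands through the eye on its front edge: pull the screwdriver straight up out and stand it, blade down, in the steel tool cup. Then, to check the hatch's assist spring, raise the hatch by its pull bar clearly past its balance point (about 6 degrees or a little more past, without ever letting it spring fully open), bring it back and hold it just below the balance point, about 7 degrees below, still. Finish while holding the pull bar there, with the screwdriver in the cup and the other things on the table left where they are.

Things in the scene. Friction and masses are not known exactly. Their poses are not given: they have to be found in the camera images.
- enclosure: Fixed grey open-topped box, 180 deep (own x) x 240 wide (own y) x 72 mm high, on a 190 x 300 mm plate on four 50 mm posts; rim at z 122 mm. Origin under its centre, on the table; x points from its front to the hinge, y left, z up. Place and yaw (to 0.3 rad) vary. An aluminium hatch 5 mm thick covers it (top at z 129 mm); a module box is fixed inside.
- hatch_angle (a joint): Opening of the hatch, rad: 0 shut (level), grows as its front edge rises about the hinge (along the enclosure's y). Balance point 0.90 (52 degrees): below it falls shut by itself (at most 1.0 N at the bar, 0.2 N at 0.80), above it a spring swings it open to a stop at 1.45. Light damping, hardly any friction. Hatch and bar weigh 0.85 kg, mostly carried by the spring.
- hatch_axis (a point): Point on the hinge axis, level with the middle of the pull bar: in the enclosure's frame at x +90, y +35, z 126 mm. The hinge axis runs along the enclosure's y.
- hatch: Aluminium hatch with its round steel pull bar: the bar is 12 mm thick, 100 mm long along the enclosure's y, on two side arms in front of the hatch's front edge; clear gap between bar and hatch edge 43 mm, nothing below it. Origin on the hinge axis at mid-width (z 126 mm); axes as the enclosure's when shut.
- bar_mid (a point): Middle of the pull bar, on its axis, 235 mm from the hinge axis in the plane of the hatch. In the enclosure's frame at angle q: x = 90 - 235 cos q, y = 35, z = 126 + 235 sin q (mm); shut: x -145, z 126. The round bar can turn between gripper pads.
- screwdriver: Screwdriver, green handle, 150 mm long, about 50 g, standing blade down in the hatch's eye, handle's shoulder on the eye plate. Own x points along it to the tip; origin at mid-length, 9.5 mm off the axis. Handle 18 mm (own y) x 19 mm, 78 mm long; blade 4.4 mm thick, 72 mm long. At the start tip at z 57, handle top at z 207 mm.
- driver_handle (a point): Point on the screwdriver's axis, in the handle, 40 mm below the handle's top end and 110 mm above the tip.
- driver_tip (a point): Tip of the screwdriver's blade, on its axis.
- socket_mouth (a point): Centre of the 12 mm hole in the top of the aluminium socket block on the enclosure's front, z 118 mm, in the enclosure's frame at x -112, y -75 mm. The hatch's eye (10 mm hole, plate top at z 129 mm) lies right above it; the screwdriver's axis goes through both.
- tool_cup: Fixed round steel tool cup, rim outer radius 34 mm, 90 mm high, wall 3 mm, empty; origin under its centre. Stands to the right of the enclosure; position varies. A screwdriver let go in it stays in, leaning on the rim.
- tool_cup_in (a point): Centre of the cup's inner floor, about 5 mm above the table.
- white_timer: Bystander: white timer, 70 x 50 x 19 mm, lying on the table; leave it.
- brass_clamp_block: Bystander: brass block, 110 x 38 x 38 mm; leave it.
- tweezers: Bystander: steel tweezers, 122 mm long, 7 mm high; leave them.
Not all that is in view belongs to the job. What is shaped like the tool_cup but blue or turquoise is not meant.

How it is judged (in metres and radians):
On the way, in this order (a step that is already met when the one before it is completed fails the run):
1. the screwdriver is pulled up out of the socket and the eye (height (world z) of driver_tip above 0.14 m), for 0.1 s.
2. the screwdriver stands blade down in the cup, let go (horizontal distance between driver_tip and tool_cup_in below 0.034 m and height (world z) of driver_tip below 0.03 m and angle between screwdriver's own x axis and vertical above 2.4 rad and contact force between the fingers and screwdriver below 0.05 N and linear speed of screwdriver below 0.03 m/s), for 0.2 s.
3. the hatch is raised by its bar past the balance point, at least 0.95 rad (value of joint hatch_angle above 0.95 rad and contact force between the fingers and hatch above 0.05 N), for 0.2 s.
At the end, for the whole second after the job is handed in: The fingers hold the pull bar with the hatch still (under 0.1 rad/s) at 0.68 to 0.875 rad, just below its balance point of 0.90 rad; the screwdriver stands blade down in the cup, let go and at rest; the bystanders are within 30 mm of where they stood (all of step 2 and value of joint hatch_angle between 0.68 and 0.875 rad and not (velocity of joint hatch_angle above 0.1 rad/s) and not (velocity of joint hatch_angle below -0.1 rad/s) and contact force between the fingers and hatch above 0.1 N and distance of each of white_timer, brass_clamp_block, tweezers from where it was at the start of the episode below 0.03 m); the arm keeps its last pose, push and grip.
It fails at once if the hatch springs fully open (beyond 1.30 rad) (value of joint hatch_angle above 1.3 rad).
It fails at once if a bystander is disturbed (moved over 30 mm) (distance of any of white_timer, brass_clamp_block, tweezers from where it was at the start of the episode above 0.03 m).
It also fails if it takes over 59 s, if anything falls off the work surface, if the arm or the gripper's body presses on something with over 40 N, if the wrist force passes 120 N, or if a joint passes its speed limit or range.

## Robot

A 6-joint arm with a two-finger parallel gripper is mounted at the origin on a cart in front of the work surface, level with it; the furniture and walls round the work are solid. World frame = base frame: x ahead of the robot, y to its left, z up, the work surface at z = 0. Lengths are in m, angles in degrees, forces in N, time in s.
With the tool pointing down it reaches from about 0.325 to 0.85 m from the base axis. Payload 4.4 kg.
Tool frame: the origin (TCP) lies midway between the tips of the shut fingers; the grasp point (between the pads) lies 19 mm behind it; z points along the fingers, y is the line along which they close (so a half turn about z gives the same grasp; the last joint's range is limited). The gripper opens to 94 mm and grips with 3 to 60 N. Pads are 16 mm wide; open, the fingers measure 119 mm over their backs; the gripper's body (75 mm by 177 mm) begins 78 mm behind the grasp point.
Start: joints at [62.309, 11.837, 88.321, -0, 79.842, -8.623], TCP at [0.188, 0.543, 0.205] pointing down, gripper open.
Joint ranges: [-156.59, 156.59], [-49.26, 127.26], [12.9, 141.05], [-63.56, 243.56], [4.71, 150.69], [-161.64, 161.64]. Speed limits (degrees/s): [159.86, 159.86, 180, 180, 180, 180].

## Interface

Orientations are given as a 3x3 rotation matrix whose columns are the frame's x, y, z axes.
In Python, from rig import env gives the robot as it stands. The module is installed in compiled form; this text tells all that it offers.
- The arm moves only by the tool move_arm, never from a script. Its argument "plan" is a list of rows, each an object with "gripper": the opening, from 0 (shut) to 1 (fully open); "slide": the shift along the tool's x, y, z in units of 0.04 m (1.0 is 0.04 m), a list of three; "roll": the turn about the tool's z in units of 5 degrees (1.0 is 5 degrees). In form: [{"gripper": gripper, "slide": [x, y, z], "roll": roll}, ...]. A call has exactly 10 rows; each row shifts and turns the commanded pose from where the row before left it, along the tool's axes as they then stand; what a row does not reach is not made up. A row lasts 1/12 s, in which the tool goes at most 41.7 mm and 7.16 degrees, less where a joint would pass 70% of its speed; a pose out of reach is approached as far as the arm can. A call with a number of a shift or a turn outside -1 to 1 is refused whole. A call with a gripper value outside its range is refused whole. The fingers move at their own pace and stop on an object; the grip force is fixed at half the most. Time passes only in rows, so rows that do not move let the fingers close, or fill a call up. It gives the time, the measured TCP pose, the force, the opening and the grip force at its end, in the units of the state.
- env.state(): the state, without advancing time (a new reading comes with each control period).
- env.get_image(name): name is "scene" or "side" or "wrist"; returns the picture (480x640x3 uint8, red, green, blue); there is no depth.
- env.calibration(name): a dict with "K" (3x3 intrinsics, pixels), "world_from_camera" (4x4, takes a point from camera to world coordinates); the wrist camera has in their place "T_tool_cam" (4x4, takes a point from camera to tool coordinates, whose origin is the TCP and whose axes are the flange's). Camera axes: x right, y up, looking along -z (the intrinsics and any distortion apply to the point x, -y, -z); pixel columns grow to the right and rows downward; lengths in m; the calibration is good to about 2 mm. A picture is of the moment at which its call begins: read the wrist's pose just before it. calibration takes no time and is no camera call.
- env.close_job(): hands the job in; it is judged then, once.
The state is a dict: "t": time; "joints": joint angles; "dq": joint speeds; "tau": joint torques, N m; "tcp_pos": TCP position; "tool_rot": TCP orientation; "contact_force": force on the tool from outside, world axes, zero at the start; "wrist_torque": the same for the moment, N m; "gripper_width": finger opening in m; "grasp_force": force on a finger pad.
Only numpy, scipy, OpenCV 4.12 (cv2) and the standard library are available. Lean on these libraries where they do the work, as an engineer would, in place of code of your own. Each camera call takes 0.05 s, during which the arm holds its last target. There are 200 camera calls.

## Working session

There is one attempt and no reset: what is moved stays moved. The work goes in short steps, Python scripts to look and compute and a tool call to move; the robot and the scene stay as the last step left them, time stands still between calls to the robot, and variables do not carry over. Pictures are saved under pics/ and viewed, at most 10 in all, crops included, and the job is handed in when it is done.

Besides the shell and the picture viewer there is one more tool, called after "Request:" by a JSON object that holds its "fn" and its "kwargs", one argument or row to a line. move_arm: Moves the arm, as the interface text tells. Its arguments: {"type":"object","properties":{"plan":{"type":"array","items":{"type":"object","properties":{"gripper":{"type":"number"},"slide":{"type":"array","items":{"type":"number"}},"roll":{"type":"number"}}}}},"required":["plan"]}

```bash
mkdir -p pics; python3 - <<'E'
from rig import env
import cv2,numpy as np
s=env.state();print(s)
for n in("scene","side"):
    im=env.get_image(n);cv2.imwrite(f"pics/{n}0.png",im[:,:,::-1]);c=env.calibration(n);print(n,c)
print(env.calibration("wrist"))
E
```

```text
{'t': 0.0, 'joints': array([ 6.23089233e+01,  1.18810218e+01,  8.84022718e+01,  2.79760201e-04,
        7.98428696e+01, -8.62476897e+00]), 'dq': array([ 0.01424977, -0.05982297, -0.00929064,  0.02339791, -0.06600915,
       -0.0808261 ]), 'tau': array([ 8.92559510e-04, -3.70896113e+01, -2.81409466e+01,  6.98385620e-02,
        3.63938394e-02, -1.97919067e-04]), 'tcp_pos': array([0.18748365, 0.5427368 , 0.20434373]), 'tool_rot': array([[-9.45140711e-01,  3.26661875e-01, -1.02751674e-03],
       [ 3.26663319e-01,  9.45138764e-01, -1.94752927e-03],
       [ 3.34962336e-04, -2.17634123e-03, -9.99997576e-01]]), 'contact_force': array([ 1.31245624, -0.57230301, -0.35976542]), 'wrist_torque': array([ 0.0192219 , -0.0246598 ,  0.04104074]), 'grasp_force': 0.0, 'gripper_width': 0.09405200828975653}
scene {'K': array([[619.89961631,   0.        , 310.63362273],
       [  0.        , 619.89961631, 229.16996753],
       [  0.        ,   0.        ,   1.        ]]), 'world_from_camera': array([[ 0.70757793,  0.38707369, -0.59119153, -0.32354161],
       [-0.70661855,  0.39334416, -0.58819265, -0.
[... 384 characters left out ...]
      [ 0.06637598,  0.61817471, -0.78323321, -0.92168567],
       [ 0.01973059,  0.78399765,  0.62045015,  0.91006025],
       [ 0.        ,  0.        ,  0.        ,  1.        ]])}
{'K': array([[424.83240244,   0.        , 314.42259175],
       [  0.        , 424.83240244, 242.05594259],
       [  0.        ,   0.        ,   1.        ]]), 'T_tool_cam': array([[-1.24371450e-04,  9.68593387e-01,  2.48650025e-01,
         6.99663622e-02],
       [ 9.99998892e-01,  4.89256262e-04, -1.40566673e-03,
         3.54922452e-04],
       [-1.48317308e-03,  2.48649575e-01, -9.68592375e-01,
        -1.79366192e-01],
       [ 0.00000000e+00,  0.00000000e+00,  0.00000000e+00,
         1.00000000e+00]])}
```

View pics/scene0.png

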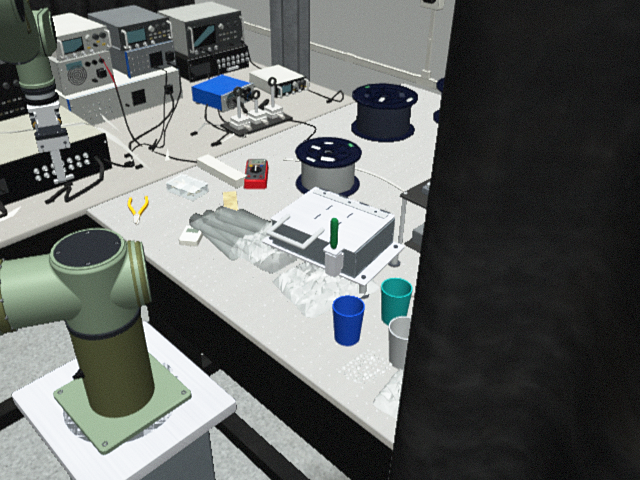

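View pics/side0.png

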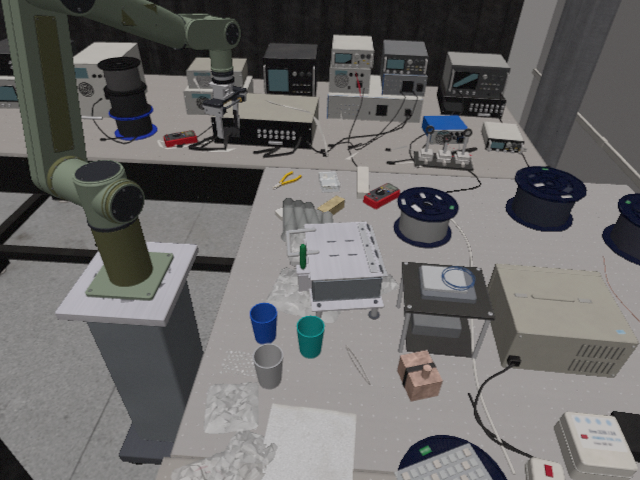

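The scene view shows the enclosure at about (330,230), with the screwdriver at (334,235). In the side view the driver is at (303,256) and the steel cup is at (268,366), nearer than the blue and turquoise cups. Next I'll zoom in.

```bash
python3 - <<'E'
import cv2,numpy as np
a=cv2.imread("pics/scene0.png");b=cv2.imread("pics/side0.png")
A=cv2.resize(a[180:310,255:415],None,fx=4,fy=4,interpolation=cv2.INTER_CUBIC)[:,:]
B=cv2.resize(b[210:400,240:400],None,fx=3.1,fy=3.1,interpolation=cv2.INTER_CUBIC)
cv2.imwrite("pics/cA.png",A);cv2.imwrite("pics/cB.png",B[:600])
for im in(a,b):
    h=cv2.cvtColor(im,cv2.COLOR_BGR2HSV)
    m=cv2.inRange(h,(50,120,20),(75,255,255))
    n,l,st,c=cv2.connectedComponentsWithStats(m)
    for i in range(1,n):
        if st[i,4]>20:
            ys,xs=np.where(l==i); t=ys.min();bb=ys.max()
            print(st[i],c[i],xs[ys<=t+1].mean(),t,xs[ys>=bb-1].mean(),bb)
E
```

```text
[330 218   8  31 183] [333.67759563 232.27868852] 334.0 218 333.4 248
[300 244   6  24 128] [302.4296875 255.453125 ] 302.5 244 302.5 267
[422 450  10   6  23] [426.         452.52173913] 429.5 450 423.1666666666667 455
```

View pics/cA.png

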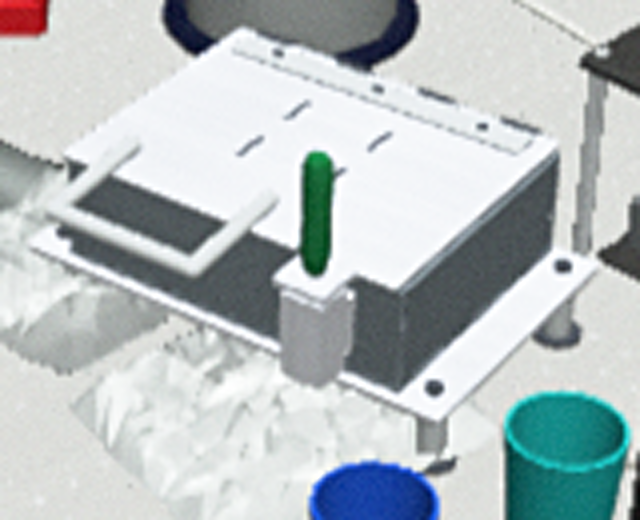

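View pics/cB.png

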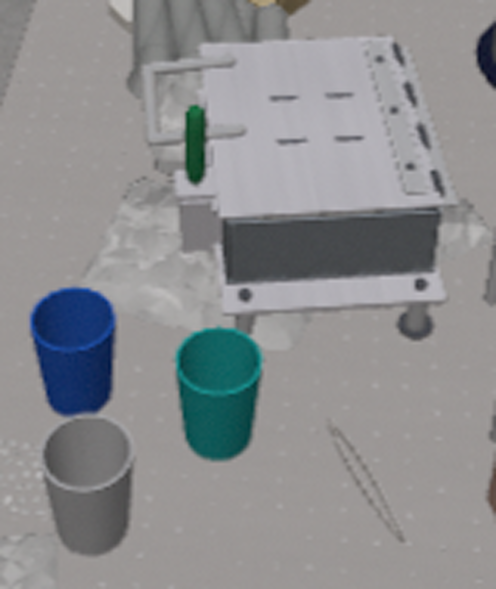

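The crops show the bar corners in A at (50,205) and (195,268), and in B at (150,68) and (155,138). The handle is clear in both. The steel cup's rim is centred at about (88,453) in B. From these I'll triangulate and fit x, y and yaw.

```bash
cat > h.py <<'E'
import numpy as np
from rig import env
def proj(n,P):
    c=env.calibration(n);T=np.linalg.inv(c["world_from_camera"]);p=T[:3,:3]@P+T[:3,3];q=c["K"]@np.array([p[0],-p[1],-p[2]]);return q[:2]/q[2]
def ray(n,u):
    c=env.calibration(n);d=np.linalg.inv(c["K"])@[u[0],u[1],1];T=c["world_from_camera"];return T[:3,3],T[:3,:3]@[d[0],-d[1],-d[2]]
def plane(n,u,z):
    o,d=ray(n,u);return o+d*(z-o[2])/d[2]
def tri(a,b):
    (o,d),(p,e)=ray("scene",a),ray("side",b)
    s,t=np.linalg.lstsq(np.c_[d,-e],p-o,rcond=None)[0];P,Q=o+s*d,p+t*e
    return (P+Q)/2,np.linalg.norm(P-Q)
E
python3 - <<'E'
from h import *
from scipy.optimize import least_squares
A=lambda x,y:np.array([255+x/4,180+y/4]);B=lambda x,y:np.array([240+x/3.1,210+y/3.1])
hs=np.array([333.7,232.8]);hd=np.array([302.4,255.5])
print("handle",tri(hs,hd))
print("bar",tri(A(50,205),B(150,68)),tri(A(195,268),B(155,138)))
print("hinge R/L, front R",tri(A(557,140),B(448,205)),tri(A(240,28),B(395,40)),tri(A(400,290),B(220,212)))
obs=[("scene",(-.145,.085,.126),A(50,205)),("scene",(-.145,-.015,.126),A(195,268)),("side",(-.145,.085,.126),B(150,68)),("side",(-.145,-.015,.126),B(155,138)),
("scene",(-.112,-.075,.168),hs),("side",(-.112,-.075,.168),hd),("scene",(-.095,-.15,.05),A(437,415)),("scene",(.095,-.15,.05),A(600,262)),("scene",(-.095,.15,.05),A(33,243)),("side",(.095,-.15,.05),B(443,300)),("side",(-.095,-.15,.05),B(222,308))]
def f(v):
    c,s=np.cos(v[2]),np.sin(v[2]);R=np.array([[c,-s,0],[s,c,0],[0,0,1]])
    return np.concatenate([proj(n,R@P+[v[0],v[1],0])-u for n,P,u in obs])
r=least_squares(f,[.6,0,0],loss="soft_l1");print(r.x);print(r.fun if 0 else f(r.x).reshape(-1,2).round(1).tolist())
v=r.x;c,s=np.cos(v[2]),np.sin(v[2]);R=np.array([[c,-s],[s,c]])
for P in((-.112,-.075),(-.145,.035),(.09,.035)):print(P,R@P+v[:2])
print("cup rim",plane("side",B(88,453),.09), "base",plane("side",B(92,552),0))
print("timer?",plane("scene",(190,236),.01),"tealcup",plane("side",B(219,360),.09),"blue",plane("side",B(74,320),.09),"tweez",plane("side",B(368,480),0),"shelf top LF",plane("side",(401,262),.15))
E
```

```text
handle (array([ 0.51243806, -0.06630999,  0.17003879]), np.float64(0.0008959865629803924))
bar (array([0.45689164, 0.09042236, 0.1235348 ]), np.float64(0.0028879779158843127)) (array([ 0.47344248, -0.01222187,  0.1241635 ]), np.float64(0.0009565796523533999))
hinge R/L, front R (array([ 0.72553952, -0.07065949,  0.12221882]), np.float64(0.0024938894884531607)) (array([0.68607582, 0.16110092, 0.1208307 ]), np.float64(0.004878902108083215)) (array([ 0.53757986, -0.10744293,  0.12796166]), np.float64(0.005676974975203622))
[0.61288847 0.02478393 0.15191943]
[[1.2, 0.3], [-0.7, -0.6], [-0.2, -0.4], [-0.6, -0.4], [0.2, 0.4], [0.4, 0.8], [-0.0, 0.5], [0.4, 0.1], [-0.9, -1.4], [0.8, -0.7], [-0.4, 0.3]]
(-0.112, -0.075) [ 0.51352862 -0.06630186]
(-0.145, 0.035) [0.46426177 0.03743713]
(0.09, 0.035) [0.69655514 0.07300103]
cup rim [ 0.461002   -0.31912427  0.09      ] base [ 0.46271863 -0.34043471  0.        ]
timer? [0.40858946 0.34871974 0.01      ] tealcup [ 0.54717709 -0.22624029  0.09      ] blue [ 0.43058535 -0.19544059  0.09      ] tweez [ 6.67424983e-01 -2.60491827e-01 -1.11022302e-16] shelf top LF [ 0.76594553 -0.04533251  0.15      ]
```

Request:
{"fn": "move_arm", "kwargs": {
  "plan": [
    {"gripper": 1,"slide": [0,0,-1],"roll": 1},
    {"gripper": 1,"slide": [0,0,-1],"roll": 1},
    {"gripper": 1,"slide": [0,0,-1],"roll": 1},
    {"gripper": 1,"slide": [0,0,0],"roll": 1},
    {"gripper": 1,"slide": [0,0,0],"roll": 1},
    {"gripper": 1,"slide": [0,0,0],"roll": 1},
    {"gripper": 1,"slide": [0,0,0],"roll": 1},
    {"gripper": 1,"slide": [0,0,0],"roll": 1},
    {"gripper": 1,"slide": [0,0,0],"roll": 1},
    {"gripper": 1,"slide": [0,0,0],"roll": 1}
  ]
}}

```text
t: 0.93
tcp_pos: [0.1877, 0.5431, 0.3247]
tool_rot: [[-0.353, 0.936, -0.001], [0.936, 0.353, -0.001], [-0.001, -0.001, -1.0]]
contact_force: [0.0, 0.5, 0.1]
gripper_width: 0.0938
grasp_force: 0.0
```

Request:
{"fn": "move_arm", "kwargs": {
  "plan": [
    {"gripper": 1,"slide": [0,0,0],"roll": 1},
    {"gripper": 1,"slide": [0,0,0],"roll": 1},
    {"gripper": 1,"slide": [0,0,0],"roll": 0.44},
    {"gripper": 0.7,"slide": [0,0,0],"roll": 0},
    {"gripper": 0.7,"slide": [0,0,0],"roll": 0},
    {"gripper": 0.7,"slide": [0,0,0],"roll": 0},
    {"gripper": 0.7,"slide": [0,0,0],"roll": 0},
    {"gripper": 0.7,"slide": [0,0,0],"roll": 0},
    {"gripper": 0.7,"slide": [0,0,0],"roll": 0},
    {"gripper": 0.7,"slide": [0,0,0],"roll": 0}
  ]
}}

```text
t: 1.77
tcp_pos: [0.1879, 0.5434, 0.3255]
tool_rot: [[-0.152, 0.988, -0.0], [0.988, 0.152, 0.0], [0.0, 0.0, -1.0]]
contact_force: [-0.1, -0.0, -0.6]
gripper_width: 0.0659
grasp_force: 0.0
```

Request:
{"fn": "move_arm", "kwargs": {
  "plan": [
    {"gripper": 0.7,"slide": [-0.81,0.285,0],"roll": 0},
    {"gripper": 0.7,"slide": [-0.81,0.285,0],"roll": 0},
    {"gripper": 0.7,"slide": [-0.81,0.285,0],"roll": 0},
    {"gripper": 0.7,"slide": [-0.81,0.285,0],"roll": 0},
    {"gripper": 0.7,"slide": [-0.81,0.285,0],"roll": 0},
    {"gripper": 0.7,"slide": [-0.81,0.285,0],"roll": 0},
    {"gripper": 0.7,"slide": [-0.81,0.285,0],"roll": 0},
    {"gripper": 0.7,"slide": [-0.81,0.285,0],"roll": 0},
    {"gripper": 0.7,"slide": [-0.81,0.285,0],"roll": 0},
    {"gripper": 0.7,"slide": [-0.81,0.285,0],"roll": 0}
  ]
}}

```text
t: 2.6
tcp_pos: [0.3502, 0.239, 0.3258]
tool_rot: [[-0.152, 0.988, 0.001], [0.988, 0.152, 0.0], [0.0, 0.001, -1.0]]
contact_force: [0.6, 1.9, 1.2]
gripper_width: 0.0657
grasp_force: 0.0
```

Request:
{"fn": "move_arm", "kwargs": {
  "plan": [
    {"gripper": 0.7,"slide": [-0.81,0.285,0],"roll": 0},
    {"gripper": 0.7,"slide": [-0.81,0.285,0],"roll": 0},
    {"gripper": 0.7,"slide": [-0.81,0.285,0],"roll": 0},
    {"gripper": 0.7,"slide": [-0.81,0.285,0],"roll": 0},
    {"gripper": 0.7,"slide": [-0.81,0.285,0],"roll": 0},
    {"gripper": 0.7,"slide": [-0.81,0.285,0],"roll": 0},
    {"gripper": 0.7,"slide": [-0.81,0.285,0],"roll": 0},
    {"gripper": 0.7,"slide": [-0.81,0.285,0],"roll": 0},
    {"gripper": 0.7,"slide": [-0.4,0.14,0],"roll": 0},
    {"gripper": 0.7,"slide": [0,0,0],"roll": 0}
  ]
}}

```text
t: 3.43
tcp_pos: [0.4883, -0.02, 0.3251]
tool_rot: [[-0.147, 0.989, -0.0], [0.989, 0.147, -0.001], [-0.001, -0.0, -1.0]]
contact_force: [0.6, -0.9, 0.1]
gripper_width: 0.0657
grasp_force: 0.0
```

```bash
python3 - <<'E'
from h import *
import cv2
s=env.state();print(s["tcp_pos"],s["tool_rot"],s["joints"])
cv2.imwrite("pics/w1.png",env.get_image("wrist")[:,:,::-1])
E
```

```text
[ 0.48832846 -0.01999229  0.32506764] [[-1.47269231e-01  9.89096423e-01 -2.00642104e-04]
 [ 9.89095949e-01  1.47268952e-01 -1.02966786e-03]
 [-9.88892443e-04 -3.50092686e-04 -9.99999450e-01]] [-1.24602581e+01 -2.81896823e+00  9.00945935e+01 -6.01543521e-02
  9.27228693e+01 -2.09318183e+01]
```

View pics/w1.png

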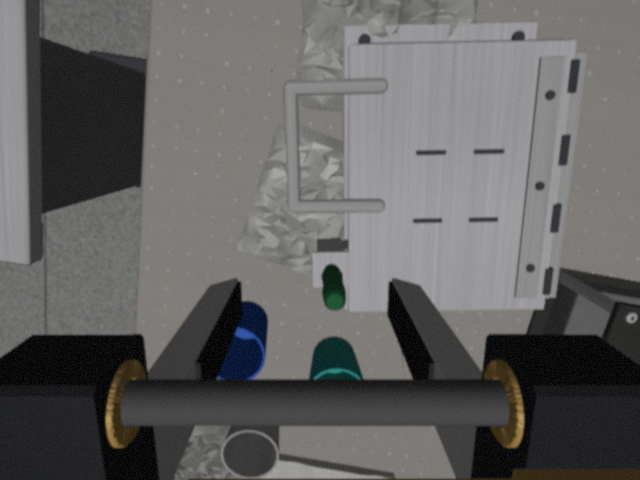

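The wrist view shows the hatch edges vertical, so the tool is aligned. The bar runs along column 292 (rows 85–205), the driver spans (332,268) to (335,300), and the steel cup's rim is near (250,453).

```bash
cat >> h.py <<'E'
def wplane(u,z,p,R):
    c=env.calibration("wrist");T=np.eye(4);T[:3,:3]=R;T[:3,3]=p;T=T@c["T_tool_cam"]
    d=np.linalg.inv(c["K"])@[u[0],u[1],1];d=T[:3,:3]@[d[0],-d[1],-d[2]];o=T[:3,3];return o+d*(z-o[2])/d[2]
E
python3 - <<'E'
from h import *
import cv2
s=env.state();p,R=s["tcp_pos"],s["tool_rot"]
im=cv2.imread("pics/w1.png");h=cv2.cvtColor(im,cv2.COLOR_BGR2HSV)
m=cv2.inRange(h,(50,120,20),(75,255,255));ys,xs=np.where(m>0);print(xs.min(),xs.max(),ys.min(),ys.max(),xs[ys>ys.max()-12].mean(),xs[ys<ys.min()+8].mean())
top=wplane((xs[ys>ys.max()-12].mean(),ys.max()-9),.205,p,R);print("top",top)
print("bot",wplane((332,272),.135,p,R),"bar",wplane((293,146),.126,p,R),"bar ends",wplane((292,85),.126,p,R),wplane((292,206),.126,p,R),"cup",wplane((250,453),.09,p,R))
t=np.array([.513,-.066,.149]);print(R.T@(t-p)/.04)
E
```

```text
12 576 266 478 142.0 331.2692307692308
top [ 0.37607122 -0.23922028  0.205     ]
bot [ 0.51302834 -0.06589872  0.135     ] bar [0.46205717 0.03980808 0.126     ] bar ends [0.45440219 0.08923285 0.126     ] [ 0.46835545 -0.01251907  0.126     ] cup [ 0.45856562 -0.31070393  0.09      ]
[-1.28132356  0.45625348  4.40154366]
```

Request:
{"fn": "move_arm", "kwargs": {
  "plan": [
    {"gripper": 0.7,"slide": [-0.64,0.23,0],"roll": 0},
    {"gripper": 0.7,"slide": [-0.64,0.23,0],"roll": 0},
    {"gripper": 0.7,"slide": [0,0,0.6],"roll": 0},
    {"gripper": 0.7,"slide": [0,0,0.6],"roll": 0},
    {"gripper": 0.7,"slide": [0,0,0.6],"roll": 0},
    {"gripper": 0.7,"slide": [0,0,0.6],"roll": 0},
    {"gripper": 0.7,"slide": [0,0,0.6],"roll": 0},
    {"gripper": 0.7,"slide": [0,0,0],"roll": 0},
    {"gripper": 0.7,"slide": [0,0,0],"roll": 0},
    {"gripper": 0.7,"slide": [0,0,0],"roll": 0}
  ]
}}

```text
t: 4.32
tcp_pos: [0.5139, -0.064, 0.2071]
tool_rot: [[-0.153, 0.988, 0.002], [0.988, 0.153, -0.0], [-0.001, 0.002, -1.0]]
contact_force: [0.5, 0.2, 0.4]
gripper_width: 0.0657
grasp_force: 0.0
```

```bash
python3 - <<'E'
from h import *
s=env.state();p,R=s["tcp_pos"],s["tool_rot"];print(p,R)
print(R.T@(np.array([.513,-.066,.149])-p)/.04)
E
```

```text
[ 0.51391204 -0.06402039  0.20713497] [[-1.52963758e-01  9.88229184e-01  2.27333035e-03]
 [ 9.88231465e-01  1.52965193e-01 -4.70090906e-04]
 [-8.12297969e-04  2.17466971e-03 -9.99997305e-01]]
[-0.04423953 -0.03326341  1.45334169]
```

Request:
{"fn": "move_arm", "kwargs": {
  "plan": [
    {"gripper": 0.7,"slide": [-0.04,-0.03,0.5],"roll": 0},
    {"gripper": 0.7,"slide": [0,0,0.5],"roll": 0},
    {"gripper": 0.7,"slide": [0,0,0.45],"roll": 0},
    {"gripper": 0.7,"slide": [0,0,0],"roll": 0},
    {"gripper": 0.0,"slide": [0,0,0],"roll": 0},
    {"gripper": 0.0,"slide": [0,0,0],"roll": 0},
    {"gripper": 0.0,"slide": [0,0,0],"roll": 0},
    {"gripper": 0.0,"slide": [0,0,0],"roll": 0},
    {"gripper": 0.0,"slide": [0,0,0],"roll": 0},
    {"gripper": 0.0,"slide": [0,0,0],"roll": 0}
  ]
}}

```text
t: 5.15
tcp_pos: [0.5127, -0.0665, 0.1482]
tool_rot: [[-0.152, 0.988, 0.001], [0.988, 0.152, -0.0], [-0.001, 0.001, -1.0]]
contact_force: [0.2, 0.0, -0.5]
gripper_width: 0.0293
grasp_force: 0.0
```

Request:
{"fn": "move_arm", "kwargs": {
  "plan": [
    {"gripper": 0,"slide": [0,0,0],"roll": 0},
    {"gripper": 0,"slide": [0,0,0],"roll": 0},
    {"gripper": 0,"slide": [0,0,0],"roll": 0},
    {"gripper": 0.0,"slide": [0,0,0],"roll": 0},
    {"gripper": 0.0,"slide": [0,0,0],"roll": 0},
    {"gripper": 0.0,"slide": [0,0,0],"roll": 0},
    {"gripper": 0.0,"slide": [0,0,-0.2],"roll": 0},
    {"gripper": 0.0,"slide": [0,0,-0.2],"roll": 0},
    {"gripper": 0.0,"slide": [0,0,0],"roll": 0},
    {"gripper": 0.0,"slide": [0,0,0],"roll": 0}
  ]
}}

```text
t: 5.98
tcp_pos: [0.513, -0.0666, 0.1645]
tool_rot: [[-0.152, 0.988, 0.002], [0.988, 0.152, -0.001], [-0.001, 0.002, -1.0]]
contact_force: [0.4, 0.3, -1.3]
gripper_width: 0.0188
grasp_force: 30.0
```

Request:
{"fn": "move_arm", "kwargs": {
  "plan": [
    {"gripper": 0,"slide": [0,0,-0.4],"roll": 0},
    {"gripper": 0,"slide": [0,0,-0.4],"roll": 0},
    {"gripper": 0,"slide": [0,0,-0.4],"roll": 0},
    {"gripper": 0.0,"slide": [0,0,-0.4],"roll": 0},
    {"gripper": 0.0,"slide": [0,0,-0.4],"roll": 0},
    {"gripper": 0.0,"slide": [0,0,-0.4],"roll": 0},
    {"gripper": 0.0,"slide": [0,0,0],"roll": 0},
    {"gripper": 0.0,"slide": [0,0,0],"roll": 0},
    {"gripper": 0.0,"slide": [0,0,0],"roll": 0},
    {"gripper": 0.0,"slide": [0,0,0],"roll": 0}
  ]
}}

```text
t: 6.82
tcp_pos: [0.5113, -0.0661, 0.2577]
tool_rot: [[-0.152, 0.988, -0.003], [0.988, 0.152, 0.001], [0.001, -0.003, -1.0]]
contact_force: [0.6, 0.9, -1.0]
gripper_width: 0.0187
grasp_force: 30.0
```

```bash
python3 - <<'E'
from h import *
import cv2
s=env.state();p,R=s["tcp_pos"],s["tool_rot"];print(p,s["grasp_force"],s["contact_force"])
print(R.T@(np.array([.46,-.316,p[2]])-p)/.04)
a=env.get_image("side");b=env.get_image("wrist")
o=np.zeros((480,790,3),np.uint8);A=cv2.resize(a[230:400,230:340],None,fx=2.8,fy=2.8,interpolation=cv2.INTER_CUBIC);o[:476,:308]=A;o[:,310:]=b[:,80:560]
cv2.imwrite("pics/w2.png",o[:,:,::-1])
E
```

```text
[ 0.51127836 -0.06608145  0.25773555] 29.999942779541016 [ 0.63759178  0.92680283 -1.0081752 ]
[-5.98081370e+00 -2.21592740e+00 -1.92181842e-03]
```

View pics/w2.png

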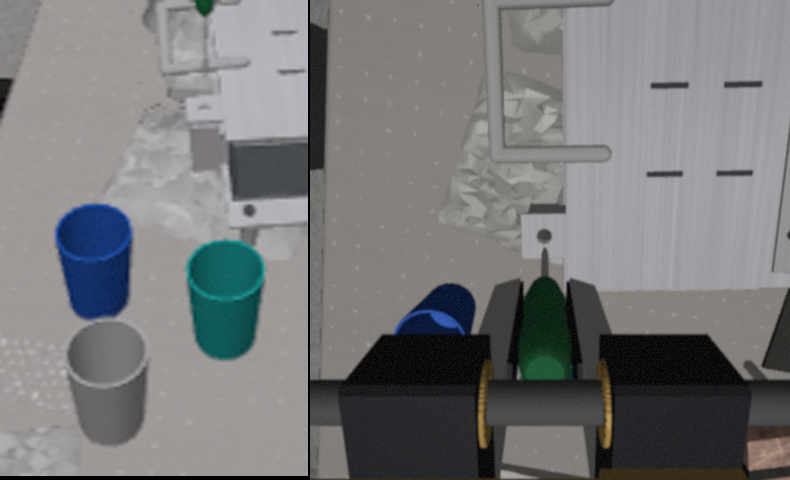

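The driver is out and held upright, with the eye empty at (545,236). The cup rim's centre re-measures at side pixel (268.4,355.7), the same as before.

Request:
{"fn": "move_arm", "kwargs": {
  "plan": [
    {"gripper": 0,"slide": [-0.67,-0.244,0],"roll": 0},
    {"gripper": 0,"slide": [-0.67,-0.244,0],"roll": 0},
    {"gripper": 0,"slide": [-0.67,-0.244,0],"roll": 0},
    {"gripper": 0.0,"slide": [-0.67,-0.244,0],"roll": 0},
    {"gripper": 0.0,"slide": [-0.67,-0.244,0],"roll": 0},
    {"gripper": 0.0,"slide": [-0.67,-0.244,0],"roll": 0},
    {"gripper": 0.0,"slide": [-0.67,-0.244,0],"roll": 0},
    {"gripper": 0.0,"slide": [-0.67,-0.244,0],"roll": 0},
    {"gripper": 0.0,"slide": [-0.67,-0.244,0],"roll": 0},
    {"gripper": 0.0,"slide": [0,0,0],"roll": 0}
  ]
}}

```text
t: 7.75
tcp_pos: [0.4603, -0.3226, 0.2583]
tool_rot: [[-0.147, 0.989, -0.002], [0.989, 0.147, -0.002], [-0.001, -0.002, -1.0]]
contact_force: [0.2, 0.3, -0.9]
gripper_width: 0.0189
grasp_force: 30.0
```

Request:
{"fn": "move_arm", "kwargs": {
  "plan": [
    {"gripper": 0,"slide": [0,0,0],"roll": 0},
    {"gripper": 0,"slide": [0,0,0.3],"roll": 0},
    {"gripper": 0,"slide": [0,0,0.3],"roll": 0},
    {"gripper": 0.0,"slide": [0,0,0.3],"roll": 0},
    {"gripper": 0.0,"slide": [0,0,0.3],"roll": 0},
    {"gripper": 0.0,"slide": [0,0,0],"roll": 0},
    {"gripper": 0.0,"slide": [0,0,0],"roll": 0},
    {"gripper": 0.0,"slide": [0,0,0],"roll": 0},
    {"gripper": 0.0,"slide": [0,0,0],"roll": 0},
    {"gripper": 0.0,"slide": [0,0,0],"roll": 0}
  ]
}}

```text
t: 8.58
tcp_pos: [0.4625, -0.3185, 0.2124]
tool_rot: [[-0.152, 0.988, 0.001], [0.988, 0.152, -0.001], [-0.001, 0.001, -1.0]]
contact_force: [-0.3, -0.6, -0.3]
gripper_width: 0.0188
grasp_force: 30.0
```

```bash
python3 - <<'E'
from h import *
import cv2
s=env.state();p,R=s["tcp_pos"],s["tool_rot"];print(p,s["grasp_force"],s["contact_force"])
print(R.T@(np.array([.461,-.318,.102])-p)/.04, proj("side",np.array([p[0],p[1],.09])), proj("scene",np.array([p[0],p[1],.09])))
a=env.get_image("side");b=env.get_image("scene")
o=np.zeros((480,790,3),np.uint8);o[:,:390]=cv2.resize(a[270:400,215:320],(390,480));o[:,400:]=cv2.resize(b[270:400,300:405],(390,480))
cv2.imwrite("pics/w3.png",o[:,:,::-1])
E
```

```text
[ 0.4624937  -0.31851431  0.21239349] 29.999889135360718 [-0.27034617 -0.5901643  -0.28452339]
[ 0.02241403 -0.03799309  2.75976731] [269.09955793 355.94641245] [408.2282216  326.74907213]
```

View pics/w3.png

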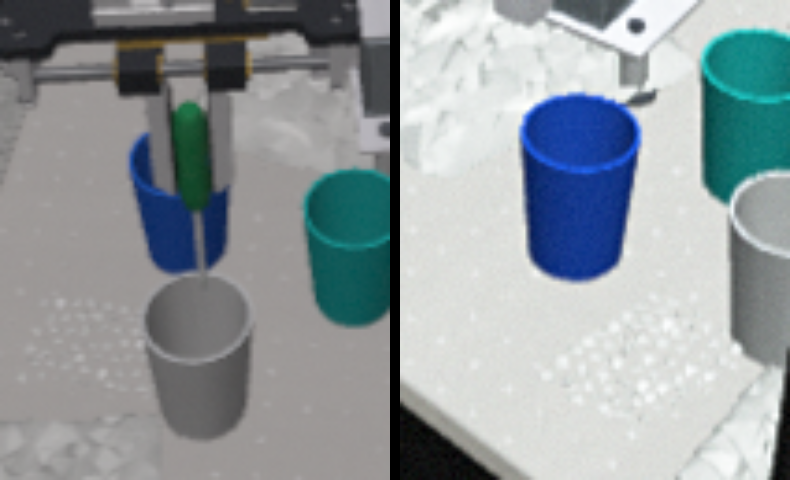

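The tip is centred over the steel cup, so I'll lower it.

Request:
{"fn": "move_arm", "kwargs": {
  "plan": [
    {"gripper": 0,"slide": [0,-0.03,0.4],"roll": 0},
    {"gripper": 0,"slide": [0,0,0.4],"roll": 0},
    {"gripper": 0,"slide": [0,0,0.4],"roll": 0},
    {"gripper": 0.0,"slide": [0,0,0.4],"roll": 0},
    {"gripper": 0.0,"slide": [0,0,0.4],"roll": 0},
    {"gripper": 0.0,"slide": [0,0,0.4],"roll": 0},
    {"gripper": 0.0,"slide": [0,0,0.35],"roll": 0},
    {"gripper": 0.0,"slide": [0,0,0],"roll": 0},
    {"gripper": 0.0,"slide": [0,0,0],"roll": 0},
    {"gripper": 0.0,"slide": [0,0,0],"roll": 0}
  ]
}}

```text
t: 9.52
tcp_pos: [0.4614, -0.319, 0.1026]
tool_rot: [[-0.152, 0.988, 0.001], [0.988, 0.152, -0.001], [-0.001, 0.001, -1.0]]
contact_force: [-0.1, -0.2, -0.7]
gripper_width: 0.0185
grasp_force: 30.0
```

Request:
{"fn": "move_arm", "kwargs": {
  "plan": [
    {"gripper": 0,"slide": [0,0,0],"roll": 0},
    {"gripper": 1,"slide": [0,0,0],"roll": 0},
    {"gripper": 1,"slide": [0,0,0],"roll": 0},
    {"gripper": 1,"slide": [0,0,0],"roll": 0},
    {"gripper": 1,"slide": [0,0,0],"roll": 0},
    {"gripper": 1,"slide": [0,0,0],"roll": 0},
    {"gripper": 1,"slide": [0,0,0],"roll": 0},
    {"gripper": 1,"slide": [0,0,0],"roll": 0},
    {"gripper": 1,"slide": [0,0,0],"roll": 0},
    {"gripper": 1,"slide": [0,0,0],"roll": 0}
  ]
}}

```text
t: 10.35
tcp_pos: [0.4608, -0.3183, 0.1014]
tool_rot: [[-0.152, 0.988, -0.0], [0.988, 0.152, 0.0], [0.0, -0.0, -1.0]]
contact_force: [0.1, 0.1, 0.3]
gripper_width: 0.0752
grasp_force: 0.0
```

```bash
python3 - <<'E'
from h import *
import cv2
s=env.state();p,R=s["tcp_pos"],s["tool_rot"];print(p,s["gripper_width"],s["grasp_force"],s["contact_force"])
a=env.get_image("side");b=env.get_image("wrist")
o=np.zeros((480,800,3),np.uint8);o[:,:310]=cv2.resize(a[260:400,225:315],(310,480));o[:,320:]=b[:,80:560]
cv2.imwrite("pics/w4.png",o[:,:,::-1])
E
```

```text
[ 0.46076921 -0.31825093  0.10137609] 0.0752250724195976 0.0 [0.06673415 0.10350966 0.32966453]
```

View pics/w4.png

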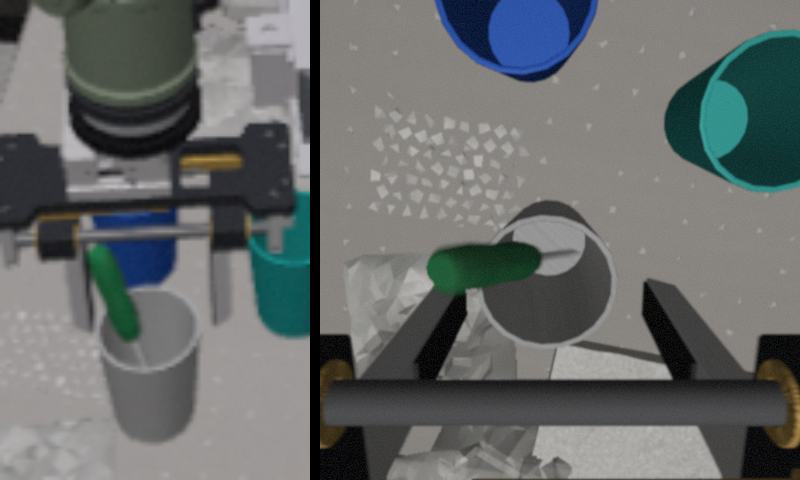

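The driver leans on the cup's rim towards the left finger. I'll finish opening, shift left so that finger clears the handle, then rise.

Request:
{"fn": "move_arm", "kwargs": {
  "plan": [
    {"gripper": 1,"slide": [0,0,0],"roll": 0},
    {"gripper": 1,"slide": [0,-0.2,0],"roll": 0},
    {"gripper": 1,"slide": [0,-0.2,0],"roll": 0},
    {"gripper": 1,"slide": [0,0,0],"roll": 0},
    {"gripper": 1,"slide": [0,0,0],"roll": 0},
    {"gripper": 1,"slide": [0,0,0],"roll": 0},
    {"gripper": 1,"slide": [0,0,0],"roll": 0},
    {"gripper": 1,"slide": [0,0,-0.5],"roll": 0},
    {"gripper": 1,"slide": [0,0,-0.8],"roll": 0},
    {"gripper": 1,"slide": [0,0,-0.8],"roll": 0}
  ]
}}

```text
t: 11.28
tcp_pos: [0.4442, -0.3198, 0.185]
tool_rot: [[-0.152, 0.988, -0.003], [0.988, 0.152, 0.003], [0.003, -0.002, -1.0]]
contact_force: [0.5, -1.1, 0.4]
gripper_width: 0.0939
grasp_force: 0.0
```

Request:
{"fn": "move_arm", "kwargs": {
  "plan": [
    {"gripper": 1,"slide": [0,0,-0.8],"roll": 0},
    {"gripper": 1,"slide": [0,0,-0.8],"roll": 0},
    {"gripper": 1,"slide": [0,0,-0.4],"roll": 0},
    {"gripper": 1,"slide": [0,0,0],"roll": 0},
    {"gripper": 1,"slide": [0,0,0],"roll": 0},
    {"gripper": 0.6,"slide": [0,0,0],"roll": 0},
    {"gripper": 0.6,"slide": [0,0,0],"roll": 0},
    {"gripper": 0.6,"slide": [0,0,0],"roll": 0},
    {"gripper": 0.6,"slide": [0,0,0],"roll": 0},
    {"gripper": 0.6,"slide": [0,0,0],"roll": 0}
  ]
}}

```text
t: 12.12
tcp_pos: [0.4446, -0.3204, 0.2643]
tool_rot: [[-0.152, 0.988, -0.001], [0.988, 0.152, 0.001], [0.002, -0.001, -1.0]]
contact_force: [-0.2, 0.1, 0.1]
gripper_width: 0.064
grasp_force: 0.0
```

```bash
python3 - <<'E'
from h import *
import cv2
s=env.state();p,R=s["tcp_pos"],s["tool_rot"];print(p,s["gripper_width"])
print(R.T@(np.array([.463,.038,p[2]])-p)/.04)
a=env.get_image("side");h=cv2.cvtColor(a,cv2.COLOR_RGB2HSV);m=cv2.inRange(h,(50,120,20),(75,255,255));n,l,st,c=cv2.connectedComponentsWithStats(m)
print([(st[i].tolist()) for i in range(1,n) if st[i,4]>20])
E
```

```text
[ 0.4446493  -0.32041078  0.26434013] 0.06398100508045636
[8.78681497 1.81346218 0.01167797]
[[248, 332, 19, 27, 196], [422, 450, 10, 6, 22]]
```

Request:
{"fn": "move_arm", "kwargs": {
  "plan": [
    {"gripper": 0.42,"slide": [0.8,0.165,0],"roll": 0},
    {"gripper": 0.42,"slide": [0.8,0.165,0],"roll": 0},
    {"gripper": 0.42,"slide": [0.8,0.165,0],"roll": 0},
    {"gripper": 0.42,"slide": [0.8,0.165,0],"roll": 0},
    {"gripper": 0.42,"slide": [0.8,0.165,0],"roll": 0},
    {"gripper": 0.42,"slide": [0.8,0.165,0],"roll": 0},
    {"gripper": 0.42,"slide": [0.8,0.165,0],"roll": 0},
    {"gripper": 0.42,"slide": [0.8,0.165,0],"roll": 0},
    {"gripper": 0.42,"slide": [0.8,0.165,0],"roll": 0},
    {"gripper": 0.42,"slide": [0.8,0.165,0],"roll": 0}
  ]
}}

```text
t: 13.0
tcp_pos: [0.4615, 0.0071, 0.2656]
tool_rot: [[-0.152, 0.988, 0.001], [0.988, 0.152, -0.0], [-0.0, 0.0, -1.0]]
contact_force: [0.3, 0.6, -0.7]
gripper_width: 0.0395
grasp_force: 0.0
```

Request:
{"fn": "move_arm", "kwargs": {
  "plan": [
    {"gripper": 0.42,"slide": [0.7,0.165,0],"roll": 0},
    {"gripper": 0.42,"slide": [0.1,0,0.5],"roll": 0},
    {"gripper": 0.42,"slide": [0,0,0.5],"roll": 0},
    {"gripper": 0.42,"slide": [0,0,0.5],"roll": 0},
    {"gripper": 0.42,"slide": [0,0,0],"roll": 0},
    {"gripper": 0.42,"slide": [0,0,0],"roll": 0},
    {"gripper": 0.42,"slide": [0,0,0],"roll": 0},
    {"gripper": 0.42,"slide": [0,0,0],"roll": 0},
    {"gripper": 0.42,"slide": [0,0,0],"roll": 0},
    {"gripper": 0.42,"slide": [0,0,0],"roll": 0}
  ]
}}

```text
t: 13.83
tcp_pos: [0.4641, 0.038, 0.2066]
tool_rot: [[-0.151, 0.988, 0.002], [0.988, 0.151, -0.0], [-0.001, 0.002, -1.0]]
contact_force: [0.2, -0.5, 0.2]
gripper_width: 0.0393
grasp_force: 0.0
```

```bash
python3 - <<'E'
from h import *
import cv2
s=env.state();p,R=s["tcp_pos"],s["tool_rot"];print(p,R,s["gripper_width"])
print(R.T@(np.array([.463,.038,.107])-p)/.04)
cv2.imwrite("pics/w5.png",env.get_image("wrist")[:,:,::-1])
E
```

```text
[0.46412628 0.03797495 0.20663776] [[-1.51445181e-01  9.88463097e-01  2.25034782e-03]
 [ 9.88465503e-01  1.51446041e-01 -2.16166819e-04]
 [-5.54479192e-04  2.19165377e-03 -9.99997445e-01]] 0.03934291549509781
[ 0.00626445 -0.03319648  2.49087405]
```

View pics/w5.png

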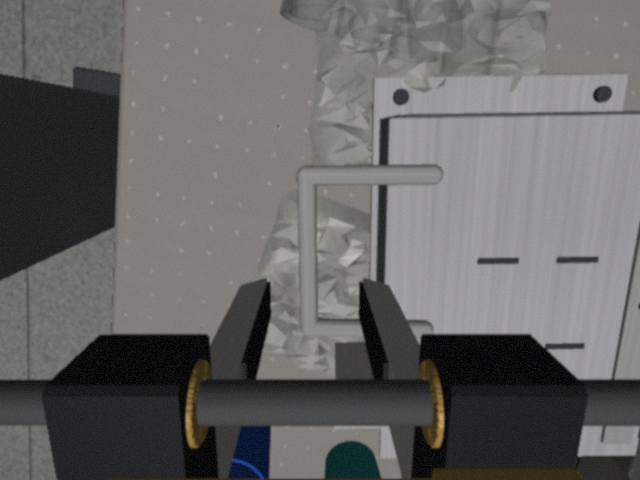

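The bar is at column 308, about 3–4 mm to the tool's −y side, with the fingers straddling it. I'll correct that, descend and grip.

Request:
{"fn": "move_arm", "kwargs": {
  "plan": [
    {"gripper": 0.42,"slide": [0,-0.07,0.5],"roll": 0},
    {"gripper": 0.42,"slide": [0,0,0.5],"roll": 0},
    {"gripper": 0.42,"slide": [0,0,0.5],"roll": 0},
    {"gripper": 0.42,"slide": [0,0,0.5],"roll": 0},
    {"gripper": 0.42,"slide": [0,0,0.45],"roll": 0},
    {"gripper": 0.42,"slide": [0,0,0],"roll": 0},
    {"gripper": 0.42,"slide": [0,0,0],"roll": 0},
    {"gripper": 0.42,"slide": [0,0,0],"roll": 0},
    {"gripper": 0.42,"slide": [0,0,0],"roll": 0},
    {"gripper": 0.42,"slide": [0,0,0],"roll": 0}
  ]
}}

```text
t: 14.72
tcp_pos: [0.4619, 0.0377, 0.109]
tool_rot: [[-0.152, 0.988, 0.003], [0.988, 0.152, -0.0], [-0.001, 0.003, -1.0]]
contact_force: [0.2, -0.8, -0.7]
gripper_width: 0.0394
grasp_force: 0.0
```

Request:
{"fn": "move_arm", "kwargs": {
  "plan": [
    {"gripper": 0,"slide": [0,0,0],"roll": 0},
    {"gripper": 0,"slide": [0,0,0],"roll": 0},
    {"gripper": 0,"slide": [0,0,0],"roll": 0},
    {"gripper": 0,"slide": [0,0,0],"roll": 0},
    {"gripper": 0,"slide": [0,0,0],"roll": 0},
    {"gripper": 0,"slide": [0,0,0],"roll": 0},
    {"gripper": 0,"slide": [0,0,0],"roll": 0},
    {"gripper": 0,"slide": [0,0,0],"roll": 0},
    {"gripper": 0,"slide": [0,0,0],"roll": 0},
    {"gripper": 0,"slide": [0,0,0],"roll": 0}
  ]
}}

```text
t: 15.55
tcp_pos: [0.4599, 0.0377, 0.1072]
tool_rot: [[-0.152, 0.988, -0.002], [0.988, 0.152, -0.0], [0.0, -0.002, -1.0]]
contact_force: [-3.7, -0.9, 2.2]
gripper_width: 0.0113
grasp_force: 30.0
```

```bash
python3 - <<'E'
from h import *
s=env.state();print(s["tcp_pos"],s["gripper_width"],s["grasp_force"],s["contact_force"])
q=np.arange(0,1.01,.05);print(np.c_[q[1:],np.diff(235*(1-np.cos(q)))/40,-np.diff(235*np.sin(q))/40].round(3))
E
```

```text
[0.45985313 0.03770229 0.10724319] 0.011323324909819936 30.001240074634552 [-3.66467363 -0.86684112  2.19919563]
[[ 0.05   0.007 -0.294]
 [ 0.1    0.022 -0.293]
 [ 0.15   0.037 -0.291]
 [ 0.2    0.051 -0.289]
 [ 0.25   0.066 -0.286]
 [ 0.3    0.08  -0.283]
 [ 0.35   0.094 -0.278]
 [ 0.4    0.108 -0.273]
 [ 0.45   0.121 -0.268]
 [ 0.5    0.134 -0.261]
 [ 0.55   0.147 -0.254]
 [ 0.6    0.16  -0.246]
 [ 0.65   0.172 -0.238]
 [ 0.7    0.184 -0.229]
 [ 0.75   0.195 -0.22 ]
 [ 0.8    0.206 -0.21 ]
 [ 0.85   0.216 -0.199]
 [ 0.9    0.225 -0.188]
 [ 0.95   0.235 -0.177]
 [ 1.     0.243 -0.165]]
```

Request:
{"fn": "move_arm", "kwargs": {
  "plan": [
    {"gripper": 0,"slide": [0,-0.02,-0.294],"roll": 0},
    {"gripper": 0,"slide": [0,0.02,-0.293],"roll": 0},
    {"gripper": 0,"slide": [0,0.037,-0.291],"roll": 0},
    {"gripper": 0,"slide": [0,0.051,-0.289],"roll": 0},
    {"gripper": 0,"slide": [0,0.066,-0.286],"roll": 0},
    {"gripper": 0,"slide": [0,0.08,-0.283],"roll": 0},
    {"gripper": 0,"slide": [0,0.094,-0.278],"roll": 0},
    {"gripper": 0,"slide": [0,0.108,-0.273],"roll": 0},
    {"gripper": 0,"slide": [0,0.121,-0.268],"roll": 0},
    {"gripper": 0,"slide": [0,0.134,-0.261],"roll": 0}
  ]
}}

```text
t: 16.38
tcp_pos: [0.4872, 0.0422, 0.2207]
tool_rot: [[-0.152, 0.988, -0.003], [0.988, 0.152, 0.0], [0.001, -0.003, -1.0]]
contact_force: [-3.7, -0.3, -0.5]
gripper_width: 0.011
grasp_force: 30.0
```

```bash
cat > q.py <<'E'
from h import *
s=env.state();p=s["tcp_pos"];R=s["tool_rot"]
g=p-.019*R[:,2]
h=np.array([.460,.0377,.126])
a=0.152;ex=np.array([np.cos(a),np.sin(a)])
x=(g[:2]-h[:2])@ex;z=g[2]-.126
print("grasp x,z rel",x,z,"q",np.arctan2(z,.235-x),"r",np.hypot(z,.235-x),s["gripper_width"],s["grasp_force"],s["contact_force"])
E
python3 q.py
```

```text
grasp x,z rel 0.027602945060643962 0.11374038700412265 q 0.5016282160555425 r 0.23653839864462992 0.011001151580454295 29.983161091804504 [-3.71512588 -0.33547963 -0.52575462]
```

Tracking well. Continuing to 1.0 rad.

Request:
{"fn": "move_arm", "kwargs": {
  "plan": [
    {"gripper": 0,"slide": [0,0.147,-0.254],"roll": 0},
    {"gripper": 0,"slide": [0,0.16,-0.246],"roll": 0},
    {"gripper": 0,"slide": [0,0.172,-0.238],"roll": 0},
    {"gripper": 0,"slide": [0,0.184,-0.229],"roll": 0},
    {"gripper": 0,"slide": [0,0.195,-0.22],"roll": 0},
    {"gripper": 0,"slide": [0,0.206,-0.21],"roll": 0},
    {"gripper": 0,"slide": [0,0.216,-0.199],"roll": 0},
    {"gripper": 0,"slide": [0,0.225,-0.188],"roll": 0},
    {"gripper": 0,"slide": [0,0.235,-0.177],"roll": 0},
    {"gripper": 0,"slide": [0,0.243,-0.165],"roll": 0}
  ]
}}

```text
t: 17.22
tcp_pos: [0.5662, 0.055, 0.3085]
tool_rot: [[-0.153, 0.988, 0.0], [0.988, 0.153, 0.001], [0.001, 0.001, -1.0]]
contact_force: [-4.2, 1.1, 6.6]
gripper_width: 0.0113
grasp_force: 30.0
```

Request:
{"fn": "move_arm", "kwargs": {
  "plan": [
    {"gripper": 0,"slide": [0,0.06,-0.04],"roll": 0},
    {"gripper": 0,"slide": [0,0,0],"roll": 0},
    {"gripper": 0,"slide": [0,0,0],"roll": 0},
    {"gripper": 0,"slide": [0,0,0],"roll": 0},
    {"gripper": 0,"slide": [0,0,0],"roll": 0},
    {"gripper": 0,"slide": [0,0,0],"roll": 0},
    {"gripper": 0,"slide": [0,0,0],"roll": 0},
    {"gripper": 0,"slide": [0,0,0],"roll": 0},
    {"gripper": 0,"slide": [0,0,0],"roll": 0},
    {"gripper": 0,"slide": [0,0,0],"roll": 0}
  ]
}}

```text
t: 18.05
tcp_pos: [0.5691, 0.0555, 0.3101]
tool_rot: [[-0.153, 0.988, 0.003], [0.988, 0.153, 0.002], [0.001, 0.003, -1.0]]
contact_force: [-5.5, 1.7, 7.5]
gripper_width: 0.0111
grasp_force: 30.0
```

```bash
cat >> q.py <<'E'
import cv2,sys
im=[cv2.resize(env.get_image(n)[a:a+200,b:b+160],(400,500)) for n,a,b in(("side",180,230),("scene",120,255))]
cv2.imwrite(sys.argv[1],np.hstack(im)[:,:,::-1])
E
python3 q.py pics/q1.png
```

```text
grasp x,z rel 0.11051397962148894 0.20314131669461094 q 1.02101452965814 r 0.23825021262970425 0.011088523423686329 30.04099130630493 [-5.4572108   1.7327978   7.54364663]
```

View pics/q1.png

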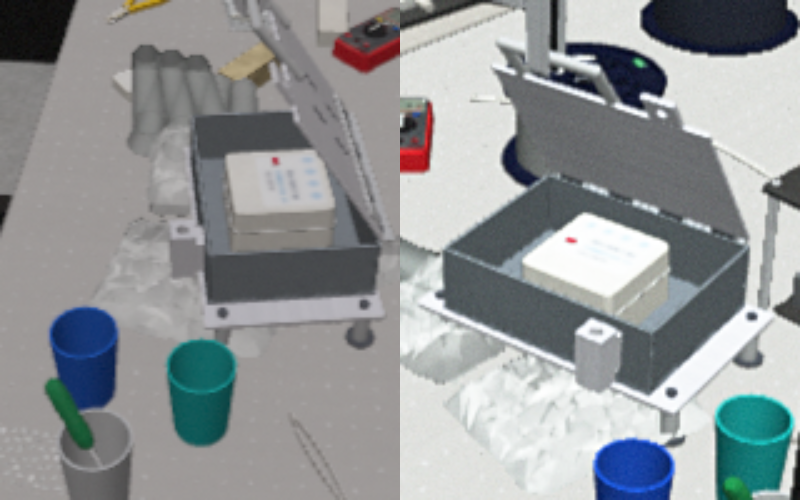

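The hatch is at about 1.02 rad, held at the bar, and the driver is still in the steel cup. Now I'll bring it back to about 0.78 rad.

Request:
{"fn": "move_arm", "kwargs": {
  "plan": [
    {"gripper": 0,"slide": [0,-0.145,0.1],"roll": 0},
    {"gripper": 0,"slide": [0,-0.145,0.1],"roll": 0},
    {"gripper": 0,"slide": [0,-0.145,0.1],"roll": 0},
    {"gripper": 0,"slide": [0,-0.145,0.1],"roll": 0},
    {"gripper": 0,"slide": [0,-0.13,0.117],"roll": 0},
    {"gripper": 0,"slide": [0,-0.13,0.117],"roll": 0},
    {"gripper": 0,"slide": [0,-0.13,0.117],"roll": 0},
    {"gripper": 0,"slide": [0,-0.13,0.117],"roll": 0},
    {"gripper": 0,"slide": [0,0,0],"roll": 0},
    {"gripper": 0,"slide": [0,0,0],"roll": 0}
  ]
}}

```text
t: 18.98
tcp_pos: [0.5249, 0.0481, 0.2728]
tool_rot: [[-0.152, 0.988, -0.0], [0.988, 0.152, 0.001], [0.001, -0.0, -1.0]]
contact_force: [-5.1, 1.4, 5.4]
gripper_width: 0.011
grasp_force: 30.0
```

Request:
{"fn": "move_arm", "kwargs": {
  "plan": [
    {"gripper": 0,"slide": [0,0,0],"roll": 0},
    {"gripper": 0,"slide": [0,0,0],"roll": 0},
    {"gripper": 0,"slide": [0,0,0],"roll": 0},
    {"gripper": 0,"slide": [0,0,0],"roll": 0},
    {"gripper": 0,"slide": [0,0,0],"roll": 0},
    {"gripper": 0,"slide": [0,0,0],"roll": 0},
    {"gripper": 0,"slide": [0,0,0],"roll": 0},
    {"gripper": 0,"slide": [0,0,0],"roll": 0},
    {"gripper": 0,"slide": [0,0,0],"roll": 0},
    {"gripper": 0,"slide": [0,0,0],"roll": 0}
  ]
}}

```text
t: 19.82
tcp_pos: [0.5251, 0.0481, 0.2729]
tool_rot: [[-0.152, 0.988, -0.001], [0.988, 0.152, 0.001], [0.001, -0.001, -1.0]]
contact_force: [-5.5, 2.3, 5.4]
gripper_width: 0.0111
grasp_force: 30.0
```

```bash
python3 q.py pics/q2.png; python3 - <<'E'
from h import *
import cv2
a=env.get_image("side");h=cv2.cvtColor(a,cv2.COLOR_RGB2HSV);m=cv2.inRange(h,(50,120,20),(75,255,255));n,l,st,c=cv2.connectedComponentsWithStats(m)
print([(st[i].tolist()) for i in range(1,n) if st[i,4]>20],env.state()["tcp_pos"])
E
```

```text
grasp x,z rel 0.06589782084201448 0.16586592754359097 q 0.7757370916045495 r 0.236869273895698 0.011088288228716861 30.02721905708313 [-5.45010575  2.25334508  5.40172418]
[[248, 332, 19, 27, 197], [422, 450, 10, 6, 22]] [0.52505309 0.04812294 0.27286613]
```

The hatch is still at about 0.78 rad, and the driver hasn't moved in the cup. Handing in.

```bash
python3 -c "
from rig import env
print(env.close_job())"
```

```text
the job is handed in; nothing more can be done
None
```

I handed the job in with the screwdriver standing in the steel cup and the pull bar held still at about 0.78 rad, after raising the hatch to about 1.02 rad; both angles are worked out from the gripper position, and the hand-in returned no verdict.

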